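# Swing the tea tray round to the guest at the red mat

### The job

The guest at the round red mat is next: push the tray's empty end sideways so that the tray swings round about the teapot, and stop when the empty end lies over the red mat with the tray pointing straight at the middle of the mat (not the blue one). The teapot stays standing on its end of the tray, about where it is on the table.

Things in the scene. Friction and masses are not known exactly. Their poses are not given: they have to be found in the camera images.
- tray: White-rimmed metal tray with cut corners, 360 x 150 mm, 0.5 kg, loose on 4 feet. Rim 6 mm thick, 6 to 28 mm above the table; inner floor at 10 mm. Origin: table level, centre line, under the teapot. x runs along it to the empty end (edge at +280 mm; other end at -80), y across (straight sides at +-75 mm). Pushed slowly near x = 220 mm (2 to 6 N) it turns about its origin; stops with the push.
- teapot (a point): Maroon stoneware teapot, 0.8 kg, belly 116 mm across, 118 mm high, standing loose on the tray floor above the tray's origin; spout (reaching 91 mm from its axis) towards the empty end. The point is on its axis, 45 mm above its underside.
- red_mat (a point): Centre of the top of the round red mat, 170 mm across, 2 mm thick, fixed flat on the table to one side of the tray (which side varies); the tray glides over it freely. An equal blue mat lies on the other side and is not wanted.
Not all that is in view belongs to the job. What is shaped like the part that bears teapot but green or pink is not meant.

How it is judged:
By the outcome, as a careful person would: the job done as asked, in the order asked, and still so for the second after the job is handed in, with the robot touching nothing.
It also fails if it takes over 42 s, if anything falls off the work surface, if the arm or the gripper's body presses on something with over 40 N, if the wrist force passes 120 N, or if a joint passes its speed limit or range.

### The arm

A 7-joint arm with a two-finger parallel gripper is mounted at the origin on the work surface. World frame = base frame: x ahead of the robot, y to its left, z up, the work surface at z = 0. Lengths are in m, angles in rad, forces in N, time in s.
With the tool pointing down it reaches from about 0.35 to 0.9 m from the base axis. Payload 7.2 kg.
Tool frame: the origin (TCP) lies midway between the tips of the shut fingers; the grasp point (between the pads) lies 19 mm behind it (hold_point_z is the distance from the TCP to the grasp point, in m); z points along the fingers, y is the direction in which the jaws open and shut (so a half turn about z gives the same grasp; the last joint's range is limited). The gripper opens to 85 mm and grips with 20 to 120 N. Pads are 22 mm wide; open, the fingers measure 114 mm over their backs; the gripper's body (76 mm by 85 mm) begins 54 mm behind the grasp point. The pads swing forward as they close: fully open they stand 13 mm farther back than shut.
Start: joints at [1.095, 0.411, -0.013, 1.596, 0.006, 1.134, -0.082], TCP at [0.248, -0.574, 0.231] pointing down, gripper open.
Joint ranges: [-2.95, 2.95], [-0.29, 1.99], [-1.47, 1.44], [0.14, 2.54], [-1.03, 4.17], [0.13, 1.85], [-2.86, 2.86]. Speed limits (rad/s): [2.39, 2.39, 3.01, 3.01, 3.14, 3.14, 3.14].

### API

Orientations are given as a rotation vector (axis times angle).
In Python, from plant import * gives the robot as it stands. The module is installed in compiled form; this text tells all that it offers.
- The arm moves only by the tool send_rows, never from a script. Its argument "targets" is a list of rows, each an object with "travel": the shift along the tool's x, y, z in cm, a list of three; "rotation": the turn, a rotation vector about the tool's x, y, z in degrees, a list of three; "jaw": the opening in per cent of the stroke, from 0 (shut) to 100 (fully open). In form: [{"travel": [tx, ty, tz], "rotation": [wx, wy, wz], "jaw": jaw}, ...]. A call has 1 to 12 rows; each row is the pose to reach, as a shift and turn from the pose commanded when the call began, along the tool's axes at that moment; what a row does not reach only later rows make up. A row lasts 1/8 s, in which the tool goes at most 62.5 mm and 10.7 degrees, less where a joint would pass 70% of its speed; a pose out of reach is approached as far as the arm can. A call with a gripper value outside its range is refused whole. The fingers move at their own pace and stop on an object; "squeeze" is the grip in N (left out, the last holds). Time passes only in rows, so rows that repeat a pose let the fingers close. It gives the time, the measured TCP pose, the force and the opening at its end, in the units of the state.
- sense(): the state, without advancing time (a new reading comes with each control period).
- grab_frame(name): name is "scene" or "top"; returns (picture, depth): 400x640x3 uint8, red, green, blue; 400x640 float32, m along the optical axis (not along the pixel's ray), 0 where there is no reading.
- calibration(name): a dict with "intrinsics" (3x3 intrinsics, pixels), "position" and "rotation" of the camera in the world. Camera axes: x right, y up, looking along -z (the intrinsics and any distortion apply to the point x, -y, -z); pixel columns grow to the right and rows downward; lengths in m; the calibration is good to about 2 mm. A picture is of the moment at which its call begins. calibration takes no time and is no camera call.
- hand_in(): hands the job in, once; it reports no verdict.
Trained networks look in the newest picture that a camera, given by its name, has taken for a name from the list of things; names that differ only in an ending like _2 or _b are one class to them, and where a whole thing is asked for, a point or a joint stands for the part that bears it (a point fixed in the world has none). Each returns a list of dicts, best first, with "confidence" (0 to 1); they miss things now and then, are a little off and sometimes report something else, mostly with a low value. They report only what shows in the picture. A call takes as long as a camera call. They do not tell look-alikes from the thing itself.
- spot_in(thing, camera): "uv" ([column, row] in pixels, amid what is visible of it).
- silhouettes(thing, camera): "pixels" (400x640 bool, what is visible of it) and "uv" ([column, row] in pixels, amid what is visible of it).
- place_of(thing, camera): "uv" ([column, row] in pixels: a listed point, or the origin of a listed thing).
The state is a dict: "time_s": time; "joint_positions": joint angles; "qvel": joint speeds; "effort": joint torques, N m; "position": TCP position; "tcp_rot": TCP orientation; "force": force on the tool from outside, world axes, zero at the start; "ft_torque": the same for the moment, N m; "width": finger opening in m.
Only numpy, scipy, OpenCV 4.12 (cv2) and the standard library are available. Lean on these libraries where they do the work, as an engineer would, in place of code of your own. Each camera call takes 0.05 s, during which the arm holds its last target.

## Working session

There is one attempt and no reset: what is moved stays moved. The work goes in short steps, Python scripts to look and compute and a tool call to move; the robot and the scene stay as the last step left them, time stands still between calls to the robot, and variables do not carry over. Pictures are saved under pics/ and viewed, and the job is handed in when it is done.

Besides the shell and the picture viewer there is one more tool, called after "Call:" in YAML: its name, and indented under it one key for each argument. send_rows: Moves the arm, as the interface text tells. Its arguments: {"type":"object","properties":{"targets":{"type":"array"},"squeeze":{"type":"number"}},"required":["targets"]}

```bash
mkdir -p pics
cat > h.py <<'E'
from plant import *
import numpy as np, cv2
def w(cam,uv,d=None,z=None):
    c=calibration(cam);K=np.array(c["intrinsics"]);R=np.array(c["rotation"]);p=np.array(c["position"])
    r=np.linalg.inv(K)@np.array([uv[0],uv[1],1.]);r=R@np.array([r[0],-r[1],-r[2]])
    if d is not None:return p+r*d
    return p+r*(z-p[2])/r[2]
E
python3 - <<'E'
from h import *
s=sense();print({k:np.round(s[k],3) for k in ("time_s","position","tcp_rot","force","width")})
for cam in("scene","top"):
    im,d=grab_frame(cam);cv2.imwrite(f"pics/{cam}0.png",im[:,:,::-1])
    print(cam,np.round(calibration(cam)["position"],3),calibration(cam).keys())
    for t in("tray","teapot","red_mat"):
        for r in place_of(t,cam)[:4]:
            u,v=np.array(r["uv"]);dd=d[int(np.clip(v,0,399)),int(np.clip(u,0,639))]
            z={"tray":0,"teapot":.055,"red_mat":.002}[t]
            print(t,round(r["confidence"],2),np.round(r["uv"],1),np.round(w(cam,(u,v),z=z),3),np.round(w(cam,(u,v),d=dd),3))
print(sense()["time_s"])
E
```

```text
{'time_s': np.float64(0.0), 'position': array([ 0.248, -0.573,  0.23 ]), 'tcp_rot': array([-3.075e+00, -6.360e-01,  1.000e-03]), 'force': array([ 0.048, -0.428,  0.595]), 'width': np.float64(0.086)}
scene [ 1.368 -0.332  0.764] dict_keys(['intrinsics', 'position', 'rotation'])Traceback (most recent call last):
  File "<stdin>", line 10, in <module>
  File "h.py", line 7, in w
    return p+r*(z-p[2])/r[2]
                        ~^^^
IndexError: invalid index to scalar variable.
```

```bash
sed -i 's/R=np.array(c\["rotation"\])/R=np.array(c["rotation"]);R=cv2.Rodrigues(R)[0] if R.size==3 else R/' h.py
python3 - <<'E'
from h import *
for cam in("scene","top"):
    c=calibration(cam);print(c)
    im,d=grab_frame(cam);cv2.imwrite(f"pics/{cam}0.png",im[:,:,::-1])
    for t in("tray","teapot","red_mat"):
        for r in place_of(t,cam)[:4]:
            u,v=np.array(r["uv"]);dd=d[int(np.clip(v,0,399)),int(np.clip(u,0,639))]
            z={"tray":0,"teapot":.055,"red_mat":.002}[t]
            print(t,round(r["confidence"],2),np.round(r["uv"],1),np.round(w(cam,(u,v),z=z),3),np.round(w(cam,(u,v),d=dd),3))
print(sense()["time_s"])
E
```

```text
{'intrinsics': array([[445.98302495,   0.        , 316.44037701],
       [  0.        , 445.98302495, 198.46889529],
       [  0.        ,   0.        ,   1.        ]]), 'position': array([ 1.36835854, -0.33186644,  0.76400961]), 'rotation': array([0.80344497, 0.61710302, 1.19447981])}
tray 0.89 [323.1 214.8] [ 0.423 -0.055  0.   ] [ 0.488 -0.074  0.052]
teapot 0.83 [230.2 202.3] [ 0.37  -0.3    0.055] [ 0.394 -0.301  0.072]
teapot 0.81 [323.6 200.2] [ 0.429 -0.055  0.055] [ 0.477 -0.069  0.091]
teapot 0.76 [183.3 267.1] [ 0.59  -0.43   0.055] [ 0.621 -0.427  0.083]
teapot 0.75 [406.1 146.4] [0.217 0.285 0.055] [0.244 0.271 0.072]
red_mat 0.89 [410.8 237.9] [0.582 0.137 0.002] [ 0.578  0.139 -0.002]
{'intrinsics': array([[386.95865657,   0.        , 321.94452438],
       [  0.        , 386.95865657, 197.92058329],
       [  0.        ,   0.        ,   1.        ]]), 'position': array([ 0.28915107, -0.04764075,  1.16569923]), 'rotation': array([ 0.09712318, -0.12573681, -1.5573156 ])}
teapot 0.78 [444.5 158.7] [ 0.57  -0.429  0.055] [ 0.56  -0.415  0.096]
teapot 0.71 [403.1 233.4] [ 0.348 -0.301  0.055] [ 0.346 -0.291  0.099]
teapot 0.7 [192.4 279.8] [0.212 0.293 0.055] [0.215 0.28  0.097]
teapot 0.68 [317.5 204. ] [ 0.43  -0.055  0.055] [ 0.422 -0.054  0.12 ]
red_mat 0.91 [257.5 158.6] [0.575 0.131 0.002] [ 0.576  0.131 -0.001]
0.5
```

View pics/scene0.png

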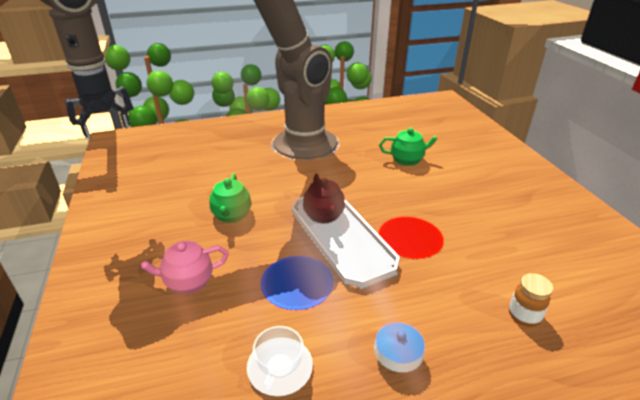

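View pics/top0.png

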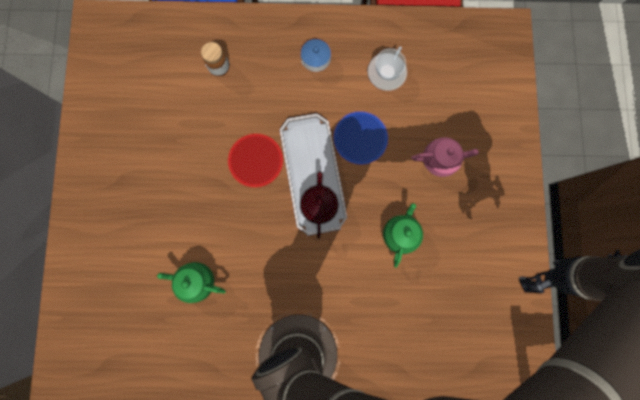

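The scene view shows the maroon teapot at (323,200) on the tray, with the red mat at (411,238) to the robot's left and the blue mat at (297,282) to its right. Both cameras show the same layout: in the top view the pot is at (318,204) and the red mat at (256,160). The green and pink pots are decoys. Next I'll measure the tray yaw and the mat centre precisely.

```bash
cat > m.py <<'E'
from h import *
from scipy.optimize import least_squares
def pts(cam,mask,z):
    c=calibration(cam);v,u=np.nonzero(mask)
    return np.array([w(cam,(a,b),z=z) for a,b in zip(u,v)])
def tray(cam,im,d,center=(0.43,-0.055)):
    # white/grey low-saturation pixels near pot, height 5..35mm from depth
    hsv=cv2.cvtColor(im,cv2.COLOR_RGB2HSV)
    m=(hsv[...,1]<70)&(hsv[...,2]>110)
    v,u=np.nonzero(m&(d>0)); P=np.array([w(cam,(a,b),d=d[b,a]) for a,b in zip(u,v)])
    k=(np.hypot(P[:,0]-center[0],P[:,1]-center[1])<0.32)&(P[:,2]<.045)&(P[:,2]>-.01)
    M=np.zeros(m.shape,np.uint8);M[v[k],u[k]]=1
    n,l,s,_=cv2.connectedComponentsWithStats(M,connectivity=8)
    M=(l==1+np.argmax(s[1:,4])).astype(np.uint8)
    return M
def measure(tag):
    for cam in("top","scene"):
        im,d=grab_frame(cam);cv2.imwrite(f"pics/{cam}_{tag}.png",im[:,:,::-1])
        M=tray(cam,im,d)
        v,u=np.nonzero(M);P=np.array([w(cam,(a,b),z=.026)[:2] for a,b in zip(u,v)])
        hull=cv2.convexHull((P*1000).astype(np.float32))
        (cx,cy),(a,b),ang=cv2.minAreaRect(hull)
        th=ang if a>b else ang+90
        th=(th+90)%180-90
        t=np.radians(th);e=np.array([np.cos(t),np.sin(t)])
        far=np.array([cx,cy])+e*max(a,b)/2
        org=far-280*e
        print(cam,"tray yaw",round(th,2),"size",round(a),round(b),"centre",round(cx),round(cy),"far",np.round(far),"org",np.round(org))
        r=im.astype(int);mm=(r[...,0]>150)&(r[...,1]<60)&(r[...,2]<60)
        v,u=np.nonzero(mm);P=np.array([w(cam,(a,b),z=.002)[:2] for a,b in zip(u,v)])
        P=P[np.hypot(P[:,0]-.577,P[:,1]-.133)<.12]
        h=cv2.convexHull((P*1000).astype(np.float32));print(cam,"mat circle",np.round(cv2.minEnclosingCircle(h)[0]),round(cv2.minEnclosingCircle(h)[1]))
        pp=[x for x in place_of("teapot",cam)]
        for x in pp:
            q=w(cam,x["uv"],z=.055)
            if np.hypot(q[0]-.43,q[1]+.055)<.08: print(cam,"pot",np.round(q*1000))
    print(sense()["time_s"])
E
python3 -c "
from m import *
measure('1')"
```

```text
Traceback (most recent call last):
  File "m.py", line 19, in measure
    M=tray(cam,im,d)
  File "m.py", line 10, in tray
    v,u=np.nonzero(m&(d>0)); P=np.array([w(cam,(a,b),d=d[b,a]) for a,b in zip(u,v)])
                                         ~^^^^^^^^^^^^^^^^^^^^
  File "h.py", line 4, in w
    c=calibration(cam);K=np.array(c["intrinsics"]);R=np.array(c["rotation"]);R=cv2.Rodrigues(R)[0] if R.size==3 else R;p=np.array(c["position"])
ValueError: time passes only in moves, steps and waits
```

```bash
sed -i 's/^def w/import functools\ncal=functools.lru_cache(None)(lambda c: calibration(c))\ndef w/; s/c=calibration(cam);K/c=cal(cam);K/' h.py; sed -i 's/c=calibration(cam);//' m.py
python3 -c "
from m import *
measure('1')"
```

```text
top tray yaw 10.79 size 361 154 centre 532 -38 far [709.  -4.] org [434. -57.]
top mat circle [571. 138.] 83
top pot [427. -57.  55.]
scene tray yaw 11.12 size 376 162 centre 538 -40 far [723.  -3.] org [448. -57.]
scene mat circle [575. 139.] 82
scene pot [433. -52.  55.]
0.75
```

```bash
cat > g.py <<'E'
from h import *
from scipy.spatial.transform import Rotation as Ro
def st():
    s=sense();R=Ro.from_rotvec(s["tcp_rot"]).as_matrix();p=np.array(s["position"])
    return s,R,p,np.degrees(np.arctan2(R[1,0],R[0,0]))
def row(R,p,y,tp,ty):
    Rt=Ro.from_euler('z',ty,degrees=True).as_matrix()@np.diag([1.,-1,-1])
    return np.round(R.T@(np.array(tp)-p)*100,1),np.round(Ro.from_matrix(R.T@Rt).as_rotvec(degrees=True),1)
E
python3 - <<'E'
from g import *
s,R,p,y=st();print(p,y,R[:,2])
for z in(.2,.1,.013):print(row(R,p,y,(.672,-.142,z),11))
E
```

```text
[ 0.24788581 -0.57375851  0.23132552] 23.366956732153838 [ 4.90403780e-05 -7.12013747e-05 -9.99999996e-01]
(array([ 56.1, -22.8,   3.1]), array([ 0. , -0. , 12.4]))
(array([ 56.1, -22.8,  13.1]), array([ 0. , -0. , 12.4]))
(array([ 56.1, -22.8,  21.8]), array([ 0. , -0. , 12.4]))
```

Call:
send_rows:
  targets:
    - {"travel": [0,0,0],"rotation": [0,0,0],"jaw": 0}
    - {"travel": [5,-2,0],"rotation": [0,0,1.2],"jaw": 0}
    - {"travel": [10,-4,0],"rotation": [0,0,2.4],"jaw": 0}
    - {"travel": [15,-6,0],"rotation": [0,0,3.6],"jaw": 0}
    - {"travel": [20,-8.1,0],"rotation": [0,0,4.8],"jaw": 0}
    - {"travel": [25,-10.2,0],"rotation": [0,0,6],"jaw": 0}
    - {"travel": [30,-12.2,0],"rotation": [0,0,7],"jaw": 0}
    - {"travel": [35,-14.2,0],"rotation": [0,0,8],"jaw": 0}
    - {"travel": [40,-16.3,0],"rotation": [0,0,9],"jaw": 0}
    - {"travel": [45,-18.3,0],"rotation": [0,0,10],"jaw": 0}
    - {"travel": [50,-20.3,1],"rotation": [0,0,11],"jaw": 0}
    - {"travel": [54,-22,2],"rotation": [0,0,12],"jaw": 0}

```text
time_s: 2.25
position: [0.6578, -0.1555, 0.2111]
tcp_rot: [-3.126, -0.312, -0.001]
force: [0.5, -0.4, -0.3]
width: 0.0001
```

Run:
```python
from g import *
s,R,p,y=st();print(p,y,R[:,2],s["width"],s["force"],s["joint_positions"])
for z in(.15,.1,.013):print(row(R,p,y,(.672,-.142,z),11))
```

```text
[ 0.65782727 -0.15549658  0.2111072 ] 11.402915277504196 [ 6.81035547e-04  3.48266185e-04 -9.99999707e-01] 9.785453406832208e-05 [ 0.49159455 -0.37228099 -0.29916298] [ 0.26478331  0.52036575 -0.15605029  1.4756675   0.08422845  1.15150676
 -1.27697038]
(array([ 1.7, -1. ,  6.1]), array([-0. , -0. ,  0.4]))
(array([ 1.6, -1. , 11.1]), array([-0. , -0. ,  0.4]))
(array([ 1.6, -1. , 19.8]), array([-0. , -0. ,  0.4]))
```

Call:
send_rows:
  targets:
    - {"travel": [1,-0.5,4],"rotation": [0,0,0.4],"jaw": 0}
    - {"travel": [1.6,-1,8],"rotation": [0,0,0.4],"jaw": 0}
    - {"travel": [1.6,-1,12],"rotation": [0,0,0.4],"jaw": 0}
    - {"travel": [1.6,-1,15.5],"rotation": [0,0,0.4],"jaw": 0}
    - {"travel": [1.6,-1,18],"rotation": [0,0,0.4],"jaw": 0}
    - {"travel": [1.6,-1,19],"rotation": [0,0,0.4],"jaw": 0}
    - {"travel": [1.6,-1,19.7],"rotation": [0,0,0.4],"jaw": 0}
    - {"travel": [1.6,-1,19.7],"rotation": [0,0,0.4],"jaw": 0}

```text
time_s: 3.25
position: [0.6703, -0.1448, 0.0147]
tcp_rot: [3.127, 0.3, 0.001]
force: [-0.2, 0.6, 1.2]
width: -0.0
```

Run:
```python
from g import *
for c in("scene","top"):
    im,d=grab_frame(c);cv2.imwrite(f"pics/{c}2.png",im[:,:,::-1])
s,R,p,y=st();print(p,y,s["force"])
# arcs: local (220, -75-off)
o=np.array([.431,-.056])
def loc(th,lx,ly):
    t=np.radians(th);return (*(o+[lx*np.cos(t)-ly*np.sin(t),lx*np.sin(t)+ly*np.cos(t)]),.014)
for off in(.03,.02,.015,.012):print(off,row(R,p,y,loc(11,.22,-.075-off),11))
for th in range(13,60,2):print(th,*row(R,p,y,loc(th,.22,-.075-.0145),th))
```

```text
[ 0.67071289 -0.14480204  0.01535997] 10.966139792622528 [-0.07274575 -0.42538441 -0.37928892]
0.03 (array([ 0.2, -2.8,  0.1]), array([ 0. , -0.1, -0. ]))
0.02 (array([ 0.2, -3.8,  0.1]), array([ 0. , -0.1, -0. ]))
0.015 (array([ 0.2, -4.3,  0.1]), array([ 0. , -0.1, -0. ]))
0.012 (array([ 0.2, -4.6,  0.1]), array([ 0. , -0.1, -0. ]))
13 [ 0.5 -5.1  0.1] [ 0.  -0.1 -2. ]
15 [ 0.7 -5.9  0.1] [ 0.  -0.1 -4. ]
17 [ 1.  -6.7  0.1] [ 0.  -0.1 -6. ]
19 [ 1.2 -7.5  0.1] [ 0.  -0.1 -8. ]
21 [ 1.4 -8.3  0.1] [  0.   -0.1 -10. ]
23 [ 1.5 -9.1  0.1] [  0.   -0.1 -12. ]
25 [ 1.7 -9.9  0.1] [  0.   -0.1 -14. ]
27 [  1.8 -10.8   0.1] [  0.   -0.1 -16. ]
29 [  1.8 -11.6   0.1] [  0.   -0.1 -18. ]
31 [  1.9 -12.4   0.1] [  0.   -0.1 -20. ]
33 [  1.9 -13.2   0.1] [  0.   -0.1 -22. ]
35 [  1.9 -14.1   0.1] [  0.1  -0.1 -24. ]
37 [  1.9 -14.9   0.1] [  0.1  -0.1 -26. ]
39 [  1.8 -15.7   0.1] [  0.1  -0.1 -28. ]
41 [  1.7 -16.5   0.1] [  0.1  -0.1 -30. ]
43 [  1.6 -17.4   0.1] [  0.1  -0.1 -32. ]
45 [  1.4 -18.2   0.1] [  0.1  -0.1 -34. ]
47 [  1.2 -19.    0.1] [  0.1  -0.1 -36. ]
49 [  1.  -19.8   0.1] [  0.1  -0.1 -38. ]
51 [  0.8 -20.6   0.1] [  0.1  -0.1 -40. ]
53 [  0.5 -21.4   0.1] [  0.1  -0.1 -42. ]
55 [  0.2 -22.1   0.1] [  0.1  -0.1 -44. ]
57 [ -0.1 -22.9   0.1] [  0.1  -0.1 -46. ]
59 [ -0.5 -23.7   0.1] [  0.1  -0.1 -48. ]
```

View pics/scene2.png

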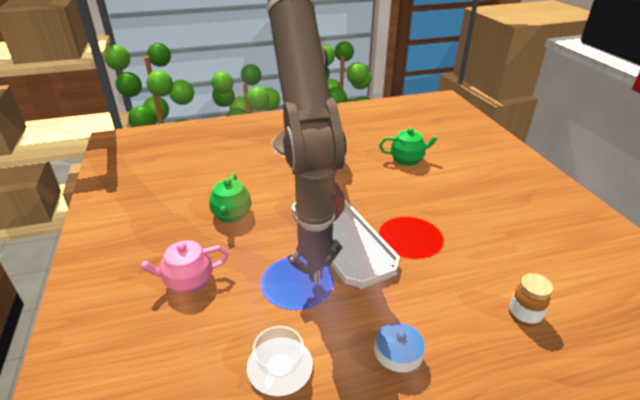

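The fingers are down beside the tray at about (318,278), on the side away from the red mat. I'll approach slowly, make contact and then start the arc.

Call:
send_rows:
  targets:
    - {"travel": [0.2,-1,0.1],"rotation": [0,0,0],"jaw": 0}
    - {"travel": [0.2,-2,0.1],"rotation": [0,0,0],"jaw": 0}
    - {"travel": [0.2,-3,0.1],"rotation": [0,0,0],"jaw": 0}
    - {"travel": [0.2,-3.5,0.1],"rotation": [0,0,0],"jaw": 0}
    - {"travel": [0.2,-4,0.1],"rotation": [0,0,0],"jaw": 0}
    - {"travel": [0.3,-4.4,0.1],"rotation": [0,0,0],"jaw": 0}
    - {"travel": [0.4,-4.8,0.1],"rotation": [0,0,-1],"jaw": 0}
    - {"travel": [0.5,-5.2,0.1],"rotation": [0,0,-2],"jaw": 0}
    - {"travel": [0.6,-5.5,0.1],"rotation": [0,0,-3],"jaw": 0}
    - {"travel": [0.7,-5.9,0.1],"rotation": [0,0,-4],"jaw": 0}
    - {"travel": [0.9,-6.3,0.1],"rotation": [0,0,-5],"jaw": 0}
    - {"travel": [1.0,-6.7,0.1],"rotation": [0,0,-6],"jaw": 0}

```text
time_s: 4.85
position: [0.6672, -0.0769, 0.0133]
tcp_rot: [3.107, 0.465, 0.0]
force: [0.2, -3.8, -0.1]
width: -0.0001
```

Run:
```python
from g import *
from m import measure
measure('3')
s,R,p,y=st();print(p,y,s["force"])
```

```text
top tray yaw 15.6 size 254 127 centre 577 0 far [699.  34.] org [430. -41.]
top mat circle [572. 138.] 82
scene tray yaw -31.32 size 127 243 centre 626 32 far [730. -31.] org [491. 114.]
scene mat circle [575. 139.] 82
scene pot [440. -52.  55.]
5.05
[ 0.66716462 -0.07600546  0.01328247] 17.000415417266286 [ 0.77691164 -0.56576226 -0.71023956]
```

View pics/scene_3.png

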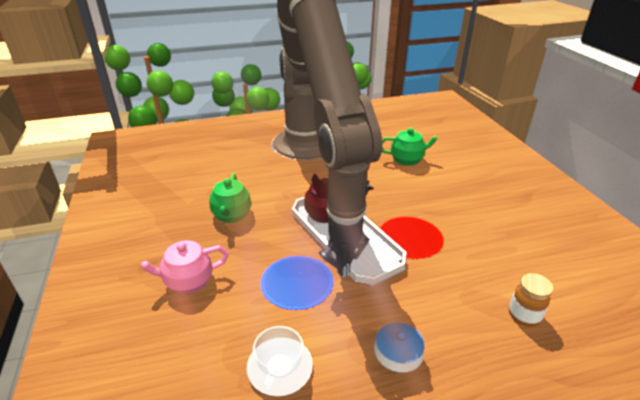

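View pics/top_3.png

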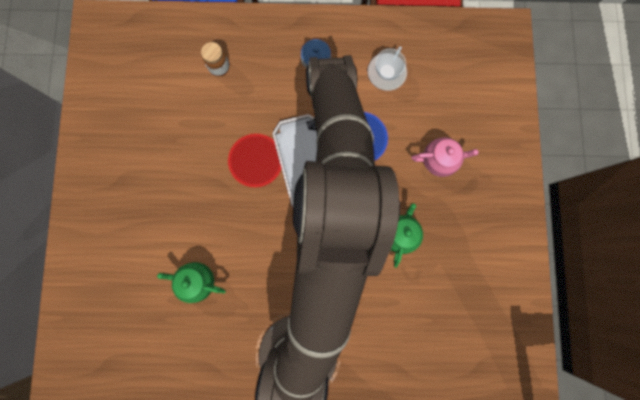

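The tray is turning under the push: the far end is now at (400,262) in the scene view and the pot is standing. The push force is about 4 N. I'll continue the arc.

Call:
send_rows:
  targets:
    - {"travel": [0.15,-0.4,0],"rotation": [0,0,-1],"jaw": 0}
    - {"travel": [0.3,-0.8,0],"rotation": [0,0,-2],"jaw": 0}
    - {"travel": [0.45,-1.2,0],"rotation": [0,0,-3],"jaw": 0}
    - {"travel": [0.6,-1.55,0],"rotation": [0,0,-4],"jaw": 0}
    - {"travel": [0.7,-1.95,0],"rotation": [0,0,-5],"jaw": 0}
    - {"travel": [0.8,-2.35,0],"rotation": [0,0,-6],"jaw": 0}
    - {"travel": [0.95,-2.75,0],"rotation": [0,0,-7],"jaw": 0}
    - {"travel": [1.05,-3.15,0],"rotation": [0,0,-8],"jaw": 0}
    - {"travel": [1.15,-3.55,0],"rotation": [0,0,-9],"jaw": 0}
    - {"travel": [1.2,-3.95,0],"rotation": [0,0,-10],"jaw": 0}
    - {"travel": [1.3,-4.35,0],"rotation": [0,0,-11],"jaw": 0}
    - {"travel": [1.4,-4.8,0],"rotation": [0,0,-12],"jaw": 0}

```text
time_s: 6.55
position: [0.6664, -0.0269, 0.0133]
tcp_rot: [3.041, 0.787, -0.0]
force: [0.2, -3.3, -0.9]
width: 0.0001
```

Call:
send_rows:
  targets:
    - {"travel": [0.15,-0.4,0],"rotation": [0,0,-1],"jaw": 0}
    - {"travel": [0.3,-0.8,0],"rotation": [0,0,-2],"jaw": 0}
    - {"travel": [0.45,-1.2,0],"rotation": [0,0,-3],"jaw": 0}
    - {"travel": [0.6,-1.55,0],"rotation": [0,0,-4],"jaw": 0}
    - {"travel": [0.7,-1.95,0],"rotation": [0,0,-5],"jaw": 0}
    - {"travel": [0.8,-2.35,0],"rotation": [0,0,-6],"jaw": 0}
    - {"travel": [0.95,-2.75,0],"rotation": [0,0,-7],"jaw": 0}
    - {"travel": [1.05,-3.15,0],"rotation": [0,0,-8],"jaw": 0}
    - {"travel": [1.15,-3.55,0],"rotation": [0,0,-9],"jaw": 0}
    - {"travel": [1.2,-3.95,0],"rotation": [0,0,-10],"jaw": 0}
    - {"travel": [1.3,-4.35,0],"rotation": [0,0,-11],"jaw": 0}
    - {"travel": [1.4,-4.8,0],"rotation": [0,0,-12],"jaw": 0}

```text
time_s: 8.05
position: [0.6554, 0.0219, 0.0133]
tcp_rot: [2.942, 1.101, -0.0]
force: [1.5, -2.6, -0.3]
width: 0.0002
```

Run:
```python
from g import *
from m import measure
measure('4')
s,R,p,y=st();print(p,y,s["force"])
```

```text
top tray yaw 36.8 size 160 132 centre 581 86 far [645. 134.] org [421. -34.]
top mat circle [572. 138.] 83
scene tray yaw 36.92 size 293 171 centre 483 -9 far [600.  79.] org [376. -89.]
scene mat circle [577. 141.] 82
scene pot [436. -35.  55.]
8.25
[0.65516323 0.02259531 0.01326958] 40.99621711692553 [ 0.14524213 -0.44765384  0.42718874]
```

View pics/scene_4.png

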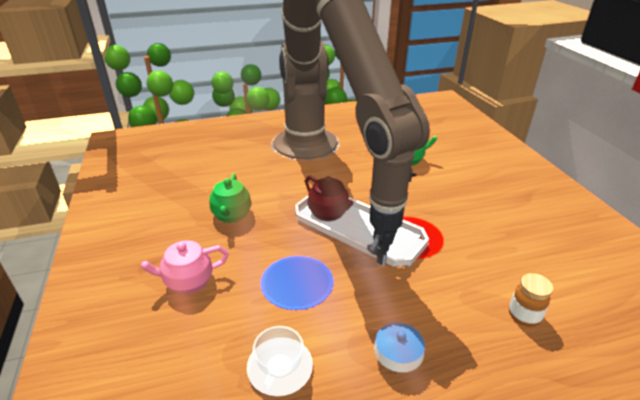

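View pics/top_4.png

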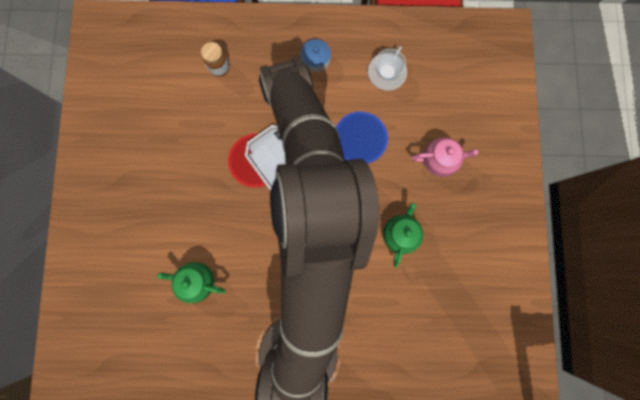

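Run:
```python
from h import *
import numpy as np
o0=(431,-56)
def draw(im,o,th):
    c=cal("scene");K=c["intrinsics"];R=cv2.Rodrigues(np.array(c["rotation"]))[0];p=np.array(c["position"])
    t=np.radians(th);e=np.array([np.cos(t),np.sin(t)]);n=np.array([-e[1],e[0]])
    L=[(-80,-45),(-50,-75),(250,-75),(280,-45),(280,45),(250,75),(-50,75),(-80,45)]
    q=[]
    for a,b in L:
        X=np.array([*(np.array(o)+a*e+b*n)/1000,.028]);Y=R.T@(X-p);Y=np.array([Y[0],-Y[1],-Y[2]]);u=K@Y;q.append((u[:2]/u[2])*4)
    return cv2.polylines(im,[np.int32(q)],True,(0,255,0),1)
ims=[]
for f,o,th in(("scene0",(433,-56),11),("scene_4",(431,-56),41),("scene_4",(433,-43),37)):
    im=cv2.resize(cv2.imread(f"pics/{f}.png"),None,fx=4,fy=4,interpolation=cv2.INTER_CUBIC)
    im=draw(im,o,th);ims.append(im[640:1160,1100:1800])
cv2.imwrite("pics/cmp.png",cv2.resize(np.vstack([np.hstack(ims[:2]),np.hstack([ims[2],ims[2]*0])]),(800,594)))
```

```text
(no output)
```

View pics/cmp.png

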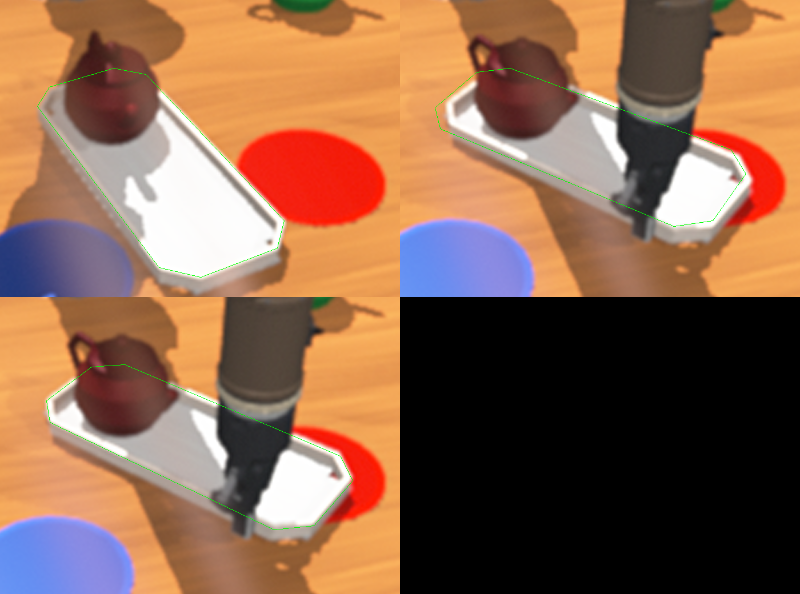

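The overlay shows the tray at yaw about 37° with its origin near (433,-43), so it has drifted about 13 mm. To reduce the drift I'll re-contact a little farther out, at x about 238 mm, and finish in small steps.

Run:
```python
from g import *
s,R,p,y=st()
o=np.array([.433,-.043])
def loc(th,lx,ly):
    t=np.radians(th);return (*(o+[lx*np.cos(t)-ly*np.sin(t),lx*np.sin(t)+ly*np.cos(t)]),.013)
print(row(R,p,y,loc(37,.218,-.097),37))
print(row(R,p,y,loc(37,.238,-.097),37))
for th in range(37,52):print(th,*row(R,p,y,loc(th,.238,-.082),th))
```

```text
(array([0. , 1.6, 0. ]), array([-0.1, -0. ,  4. ]))
(array([2. , 1.7, 0. ]), array([-0.1, -0. ,  4. ]))
37 [2.1 0.2 0. ] [-0.1 -0.   4. ]
38 [ 2.3 -0.2  0. ] [-0.1 -0.   3. ]
39 [ 2.4 -0.6  0. ] [-0.1 -0.   2. ]
40 [ 2.6 -1.   0. ] [-0.1 -0.   1. ]
41 [ 2.7 -1.4  0. ] [-0.1 -0.  -0. ]
42 [ 2.9 -1.8  0. ] [-0.1 -0.  -1. ]
43 [ 3.  -2.3  0. ] [-0.1 -0.  -2. ]
44 [ 3.1 -2.7  0. ] [-0.1 -0.  -3. ]
45 [ 3.2 -3.1  0. ] [-0.1 -0.  -4. ]
46 [ 3.4 -3.5  0. ] [-0.1 -0.  -5. ]
47 [ 3.5 -4.   0. ] [-0.1 -0.  -6. ]
48 [ 3.6 -4.4  0. ] [-0.1 -0.  -7. ]
49 [ 3.6 -4.8  0. ] [-0.1 -0.  -8. ]
50 [ 3.7 -5.2  0. ] [-0.1 -0.  -9. ]
51 [ 3.8 -5.7  0. ] [ -0.1  -0.  -10. ]
```

Call:
send_rows:
  targets:
    - {"travel": [0,1,0],"rotation": [0,0,2],"jaw": 0}
    - {"travel": [1,1.6,0],"rotation": [0,0,4],"jaw": 0}
    - {"travel": [2,1.6,0],"rotation": [0,0,4],"jaw": 0}
    - {"travel": [2,1,0],"rotation": [0,0,4],"jaw": 0}
    - {"travel": [2.1,0.6,0],"rotation": [0,0,4],"jaw": 0}
    - {"travel": [2.1,0.2,0],"rotation": [0,0,4],"jaw": 0}
    - {"travel": [2.3,-0.2,0],"rotation": [0,0,3],"jaw": 0}
    - {"travel": [2.4,-0.6,0],"rotation": [0,0,2],"jaw": 0}
    - {"travel": [2.6,-1,0],"rotation": [0,0,1],"jaw": 0}
    - {"travel": [2.7,-1.4,0],"rotation": [0,0,0],"jaw": 0}
    - {"travel": [2.9,-1.8,0],"rotation": [0,0,-1],"jaw": 0}
    - {"travel": [3,-2.3,0],"rotation": [0,0,-2],"jaw": 0}

```text
time_s: 9.75
position: [0.6632, 0.0591, 0.0134]
tcp_rot: [2.923, 1.152, 0.001]
force: [3.0, -1.5, -0.1]
width: -0.0001
```

Call:
send_rows:
  targets:
    - {"travel": [0.1,-0.4,0],"rotation": [0,0,-1],"jaw": 0}
    - {"travel": [0.3,-0.8,0],"rotation": [0,0,-2],"jaw": 0}
    - {"travel": [0.4,-1.2,0],"rotation": [0,0,-3],"jaw": 0}
    - {"travel": [0.5,-1.6,0],"rotation": [0,0,-4],"jaw": 0}
    - {"travel": [0.5,-1.6,0],"rotation": [0,0,-4],"jaw": 0}

```text
time_s: 10.38
position: [0.6555, 0.0746, 0.0133]
tcp_rot: [-2.88, -1.253, 0.0]
force: [1.7, -1.2, 0.6]
width: 0.0001
```

```bash
cat > fit.py <<'E'
from h import *
def show(f,cands,out):
    c=cal("scene");K=c["intrinsics"];R=cv2.Rodrigues(np.array(c["rotation"]))[0];p=np.array(c["position"])
    ims=[]
    for o,th in cands:
        im=cv2.resize(cv2.imread(f),None,fx=4,fy=4,interpolation=cv2.INTER_CUBIC)
        t=np.radians(th);e=np.array([np.cos(t),np.sin(t)]);n=np.array([-e[1],e[0]])
        q=[]
        for a,b in [(-80,-45),(-50,-75),(250,-75),(280,-45),(280,45),(250,75),(-50,75),(-80,45)]:
            X=np.array([*(np.array(o)+a*e+b*n)/1000,.028]);Y=R.T@(X-p);u=K@np.array([Y[0],-Y[1],-Y[2]]);q.append((u[:2]/u[2])*4)
        cv2.polylines(im,[np.int32(q)],True,(0,255,0),1);ims.append(im[640:1160,1100:1800])
    cv2.imwrite(out,cv2.resize(np.hstack(ims),(800,int(520*800/700/len(ims)))))
E
python3 - <<'E'
from g import *
from fit import show
im,d=grab_frame("scene");cv2.imwrite("pics/scene_5.png",im[:,:,::-1])
for x in place_of("teapot","scene"): print(np.round(w("scene",x["uv"],z=.055),3))
s,R,p,y=st();print(s["time_s"],p,y,s["force"])
show("pics/scene_5.png",[((433,-40),46),((433,-40),49)],"pics/cmp5.png")
E
```

```text
[ 0.419 -0.034  0.055]
[0.221 0.282 0.055]
[ 0.596 -0.423  0.055]
10.475 [0.65550873 0.07451145 0.01323665] 46.97992344924608 [ 0.95143452 -0.25644373 -0.196997  ]
```

View pics/cmp5.png

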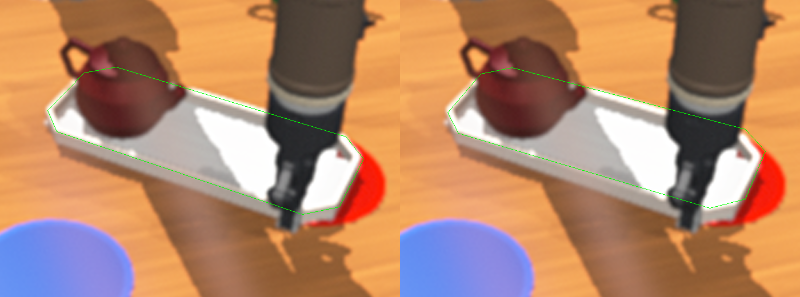

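The 46° overlay fits and the origin is holding at about (433,-40). The bearing to the mat centre is about 51°. I'll push 4° more, then clear the arm and measure unobstructed.

Call:
send_rows:
  targets:
    - {"travel": [0.1,-0.4,0],"rotation": [0,0,-1],"jaw": 0}
    - {"travel": [0.3,-0.8,0],"rotation": [0,0,-2],"jaw": 0}
    - {"travel": [0.4,-1.2,0],"rotation": [0,0,-3],"jaw": 0}
    - {"travel": [0.5,-1.6,0],"rotation": [0,0,-4],"jaw": 0}
    - {"travel": [0.5,-1.6,0],"rotation": [0,0,-4],"jaw": 0}
    - {"travel": [0.5,-0.6,0],"rotation": [0,0,-4],"jaw": 0}
    - {"travel": [0.5,1.4,0],"rotation": [0,0,-4],"jaw": 0}
    - {"travel": [0.5,3.4,-1],"rotation": [0,0,-4],"jaw": 0}
    - {"travel": [0.5,4.4,-6],"rotation": [0,0,-4],"jaw": 0}
    - {"travel": [0.5,4.4,-11],"rotation": [0,0,-4],"jaw": 0}
    - {"travel": [0.5,4.4,-16],"rotation": [0,0,-4],"jaw": 0}
    - {"travel": [0.5,4.4,-20],"rotation": [0,0,-4],"jaw": 0}

```text
time_s: 11.98
position: [0.6924, 0.0461, 0.2158]
tcp_rot: [2.836, 1.349, 0.002]
force: [-0.3, 0.0, -0.1]
width: -0.0002
```

Run:
```python
from g import *
s,R,p,y=st();print(p,y,s["time_s"])
print(row(R,p,y,(.5,-.4,.22),51))
```

```text
[0.69244511 0.0460872  0.21575087] 50.8838225891889 11.975
(array([-46.8,  13.2,  -0.5]), array([ 0.1, -0.1, -0.1]))
```

Call:
send_rows:
  targets:
    - {"travel": [-2,3,0],"rotation": [0,0,0],"jaw": 0}
    - {"travel": [-6,5,0],"rotation": [0,0,0],"jaw": 0}
    - {"travel": [-11,7,0],"rotation": [0,0,0],"jaw": 0}
    - {"travel": [-16,9,0],"rotation": [0,0,0],"jaw": 0}
    - {"travel": [-21,11,0],"rotation": [0,0,0],"jaw": 0}
    - {"travel": [-26,13,0],"rotation": [0,0,0],"jaw": 0}
    - {"travel": [-31,13.2,0],"rotation": [0,0,0],"jaw": 0}
    - {"travel": [-36,13.2,0],"rotation": [0,0,0],"jaw": 0}
    - {"travel": [-41,13.2,0],"rotation": [0,0,0],"jaw": 0}
    - {"travel": [-45,13.2,0],"rotation": [0,0,0],"jaw": 0}
    - {"travel": [-47,13.2,0],"rotation": [0,0,0],"jaw": 0}
    - {"travel": [-47,13.2,0],"rotation": [0,0,0],"jaw": 0}

```text
time_s: 13.48
position: [0.4972, -0.4021, 0.2133]
tcp_rot: [-2.838, -1.348, 0.0]
force: [0.5, 0.7, 0.2]
width: 0.0001
```

Run:
```python
from g import *
from m import measure
from fit import show
measure('6')
show("pics/scene_6.png",[((433,-38),49),((433,-38),51)],"pics/cmp6.png")
s,R,p,y=st();print(p,y,s["time_s"])
```

```text
top tray yaw 49.87 size 361 155 centre 489 34 far [605. 173.] org [425. -42.]
top mat circle [579. 160.] 78
top pot [428. -48.  55.]
scene tray yaw 49.72 size 361 175 centre 496 31 far [613. 169.] org [432. -44.]
scene mat circle [588. 142.] 82
scene pot [418. -35.  55.]
13.675
[ 0.49964349 -0.39863114  0.21330189] 51.146130261188866 13.675
```

View pics/cmp6.png

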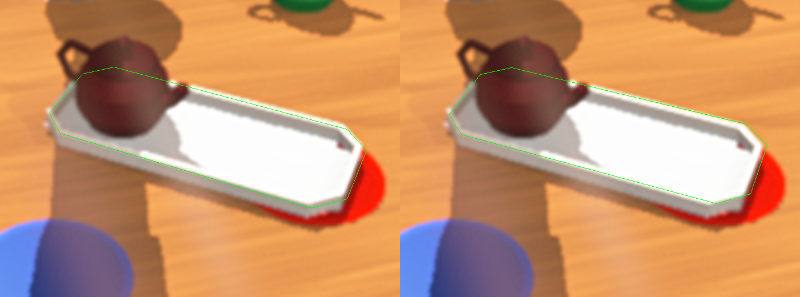

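View pics/top_6.png

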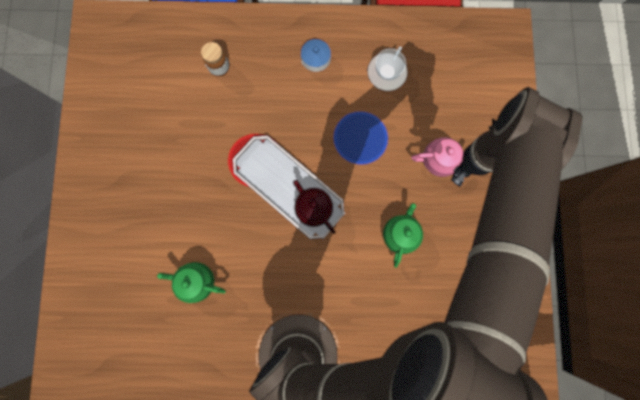

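```bash
cat > pf.py <<'E'
from m import *
from scipy.optimize import minimize
L=np.array([(-80,-45),(-50,-75),(250,-75),(280,-45),(280,45),(250,75),(-50,75),(-80,45)])/1000.
def proj(cam,X):
    c=cal(cam);K=c["intrinsics"];R=cv2.Rodrigues(np.array(c["rotation"]))[0]
    Y=(X-np.array(c["position"]))@R;u=np.c_[Y[:,0],-Y[:,1],-Y[:,2]]@K.T
    return u[:,:2]/u[:,2:]
def poly(S,S8,P,scale=8):
    pass
def hullmask(q,s=4):
    m=np.zeros((400*s,640*s),np.uint8)
    cv2.fillConvexPoly(m,np.int32(np.round((cv2.convexHull(q.astype(np.float32))[:,0]+.5)*s*16)),1,shift=4);return m
def fit(cam,im,d,g):
    M=tray(cam,im,d);h=cv2.convexHull(np.argwhere(M)[:,::-1].astype(np.float32))[:,0]
    # grow by half pixel
    T=hullmask(np.vstack([h+[a,b] for a in(-.5,.5) for b in(-.5,.5)]))
    def cost(x):
        t=np.radians(x[2]);e=np.array([np.cos(t),np.sin(t)]);n=np.array([-e[1],e[0]])
        P=x[:2]/1000+L[:,:1]*e+L[:,1:]*n
        X=np.vstack([np.c_[P,np.full(8,z)] for z in(.006,.028)])
        return float(np.count_nonzero(hullmask(proj(cam,X))!=T))/16
    r=minimize(cost,g,method="Nelder-Mead",options=dict(initial_simplex=np.array(g)+np.array([[0,0,0],[8,0,0],[0,8,0],[0,0,3]]),xatol=.05,fatol=.1))
    return r.x,r.fun
def mat(cam,im):
    hsv=cv2.cvtColor(im,cv2.COLOR_RGB2HSV)
    m=(((hsv[...,0]<6)|(hsv[...,0]>174))&(hsv[...,1]>200)&(hsv[...,2]>120))
    v,u=np.nonzero(m);P=np.array([w(cam,(a,b),z=.002)[:2]*1000 for a,b in zip(u,v)])
    P=P[np.hypot(P[:,0]-575,P[:,1]-138)<110]
    h=cv2.convexHull(P.astype(np.float32));(x,y),r=cv2.minEnclosingCircle(h)
    return P.mean(0),(x,y,r)
E
python3 - <<'E'
from pf import *
for cam in("top","scene"):
    _,d=None,None
    for tag,g in(("0",(431,-56,11)),("6",(430,-42,50))):
        im=cv2.imread(f"pics/{cam}{'' if tag=='0' else '_'}{tag}.png")[:,:,::-1].copy()
        if tag=="6":dd=grab_frame(cam)[1]
        else: dd=None
        if dd is None:
            import m,pf
            o=m.tray
            def tr0(cam,im,d):
                hsv=cv2.cvtColor(im,cv2.COLOR_RGB2HSV);mm=(hsv[...,1]<70)&(hsv[...,2]>110)
                v,u=np.nonzero(mm);P=np.array([w(cam,(a,b),z=.015) for a,b in zip(u,v)])
                k=np.hypot(P[:,0]-.53,P[:,1]+.038)<.22
                M=np.zeros(mm.shape,np.uint8);M[v[k],u[k]]=1
                n,l,s,_=cv2.connectedComponentsWithStats(M);return (l==1+np.argmax(s[1:,4])).astype(np.uint8)
            pf.tray=tr0;print(cam,tag,pf.fit(cam,im,None,g));pf.tray=o
            print("mat",mat(cam,im))
        else: print(cam,tag,fit(cam,im,dd,g))
E
```

```text
top 0 (array([435.01930598, -53.31034004,  10.09247018]), np.float64(546.625))
mat (array([575.62157931, 146.26188775]), (572.2484130859375, 138.20947265625, 79.99727630615234))
top 6 (array([424.79068821, -44.04094117,  50.64685519]), np.float64(305.875))
scene 0 (array([433.58251076, -54.82376326,  10.74528817]), np.float64(323.9375))
mat (array([577.77254707, 141.53263942]), (575.0874633789062, 138.5905303955078, 83.19319915771484))
scene 6 (array([425.63856483, -41.29400697,  50.31680205]), np.float64(325.0625))
```

Run:
```python
from pf import *
def ov(cam,f,o,th,mt,box,s=6):
    im=cv2.resize(cv2.imread(f),None,fx=s,fy=s,interpolation=cv2.INTER_CUBIC)
    t=np.radians(th);e=np.array([np.cos(t),np.sin(t)]);n=np.array([-e[1],e[0]])
    P=np.array(o)/1000+L[:,:1]*e+L[:,1:]*n
    for z,c in((.028,(0,200,0)),(.006,(200,0,200))):
        cv2.polylines(im,[np.int32((proj(cam,np.c_[P,np.full(8,z)])+.5)*s)],True,c,1)
    a=np.linspace(0,2*np.pi,60);Q=np.c_[mt[0]/1000+.085*np.cos(a),mt[1]/1000+.085*np.sin(a),a*0+.002]
    cv2.polylines(im,[np.int32((proj(cam,Q)+.5)*s)],True,(255,255,0),1)
    x,y,X,Y=np.array(box)*s;return cv2.resize(im[y:Y,x:X],(400,int(400*(Y-y)/(X-x))))
A=ov("top","pics/top0.png",(434,-55),10.8,(575,138),(220,110,360,250))
B=ov("top","pics/top_6.png",(426,-43),50.3,(575,138),(220,110,360,250))
cv2.imwrite("pics/ov6.png",np.hstack([A,B]))
```

```text
(no output)
```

View pics/ov6.png

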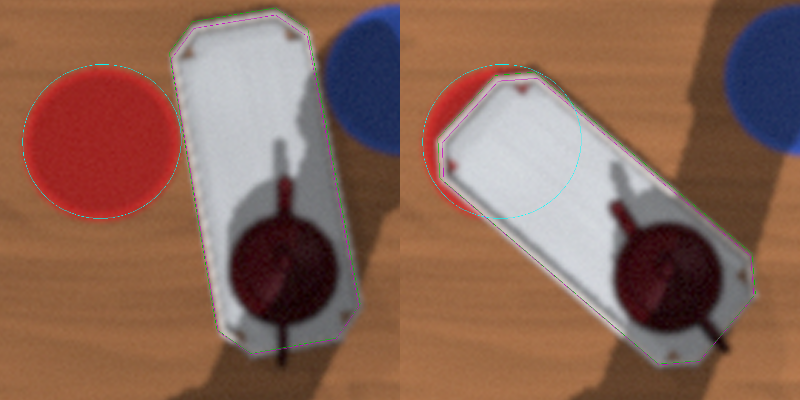

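The overlay fits both tray rims and the mat: origin (426,-43) mm, yaw 50.3°, mat (575,138) mm. The bearing from origin to mat is 50.5°, so the tray is within about 0.3° of pointing at it. The arm is clear, with the TCP at z = 0.21 m and about zero force, so I'll hand in.

```bash
python3 -c "
from plant import *
print(sense()['time_s'],sense()['force']);print(hand_in())"
```

```text
13.775 [-0.18759045  0.11586244  0.24323718]
the job is handed in; nothing more can be done
None
```

The tray's empty end now lies over the red mat, and the tray points at the middle of it. I pushed it round about 40° with the shut fingers, using about 4 N or less in the readings I took. I handed the job in at 13.8 s, with the arm withdrawn and touching nothing.

**Pointing:** Outline fits in the two cameras put the tray at 50.3–50.6°. I measured the bearing from its origin to the mat centre at 50.2–50.5°. The mat centre is about 235 mm from the tray's origin and the tray's far edge is at 280 mm, so the empty end covers it.

**Teapot:** It still stands on its end of the tray. The outline fits show the tray's origin moved about 14 mm during the push.

**Checks that disagreed:**
- The earlier bounding-box estimates suggested 1–4° more turn was needed. The outline fit matched the pictures, so I trusted it and did not push further.
- The network's teapot position shifted 9 mm in the top view but about 22 mm in the scene view.

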